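Put the jewellery tools back in their shadow-foam tray

TASK

Put the jewellery tools back in the foam tray: the red pliers, the yellow pliers, the green cutters and the file, each in the cut-out made for it (the colour of the cut-out's floor is that of the grips, the plain grey slot is the file's). Set each one down, do not drop it, so that it lies flat on the floor of its cut-out, and leave the water jar and the block of notes where they are.

Things in the scene. Friction and masses are not known exactly. Their poses are not given: they have to be found in the camera images.
- red_pliers: jewellery pliers with red grips, 129 x 66 x 15 mm, 85 g, on the bare table, jaws roughly away from the robot. Origin: middle of its length, at the underside; x to the jaws, z up. Handles (15 mm high) from x = -65 to 13 mm, 64 mm wide over both at x = -35, 58 at -15, 40 at 13. Jaws reach x = 64 mm, 11 mm high. Mass centre x = -17. Grip across both handles near x = -25, closing along y.
- yellow_pliers: jewellery pliers with orange-yellow grips, 129 x 60 x 15 mm, 85 g, on the bare table, jaws roughly away from the robot. Origin: middle of its length, at the underside; x to the jaws, z up. Handles (15 mm high) from x = -65 to 13 mm, 60 mm wide over both at x = -35, 53 at -15, 38 at 13. Jaws reach x = 64 mm, 11 mm high. Mass centre x = -17. Grip across both handles near x = -25, closing along y.
- green_cutters: jewellery side cutters with lime-green grips, 124 x 64 x 15 mm, 85 g, on the bare table, jaws roughly away from the robot. Origin: middle of its length, at the underside; x to the jaws, z up. Handles (15 mm high) from x = -62 to 16 mm, 64 mm wide over both at x = -35, 57 at -12, 38 at 16. Jaws reach x = 62 mm, 11 mm high. Mass centre x = -17. Grip across both handles near x = -25, closing along y.
- needle_file: flat file with a green soft grip, 142 mm long, 15 mm wide, 16 mm high, 50 g, on the bare table, lying roughly straight out from the robot. Origin: middle of its length, at the underside; length along its y axis, z up. Grip at the middle, fingers closing along x, where it is 10 mm wide (x = -6 to 4 mm).
- insert_red: charcoal foam, 164 x 91 x 12 mm, fixed, with a red-floored cut-out in the red pliers' outline (narrow end for the jaws), 8 to 12 mm room all round, floor 3 mm, foam top 12 mm above its origin. Finger cut-out, level with the floor, right across at x = -46 to -4 mm. Origin: underside, below the tool's origin when home; axes as the tool's. Four inserts lie on a tray, 92 mm apart, in any order.
- insert_yellow: charcoal foam insert, 164 x 91 x 12 mm, fixed, with a yellow-floored cut-out in the outline of the yellow pliers. Tool's place, axes, depth and finger cut-out as for insert_red. The tray under all four is a 4 mm plywood board, 168 x 436 mm, with an 18 mm high hand bar at each end, 22 mm beyond the outer insert.
- insert_green: charcoal foam insert, 164 x 91 x 12 mm, fixed, with a lime-green-floored cut-out in the outline of the green cutters. Tool's place, axes, depth and finger cut-out as for insert_red.
- insert_file: charcoal foam insert, 164 x 91 x 12 mm, fixed, with a light-grey-floored straight slot, 158 x 31 mm, for the file, along its own y axis; floor 3 mm above its origin. Finger cut-out right across at y = -22 to 22 mm. Origin: underside, below the middle of the slot; axes as the file's when home (it may lie either way round).
- water_jar: old glass jar with dark brush water, 67 mm across, 77 mm high, standing beside the work. Origin: centre of its underside. Not to be disturbed.
- notes: square block of coloured sticky notes, 73 x 73 x 13 mm, on a small green cutting mat beside the tray. Origin: centre of its underside. Not to be disturbed.

How it is judged (in metres and radians):
At the end, for the whole second after the job is handed in: Each of the four tools lies at rest, flat (tilt under 0.05 rad, its origin less than 5.5 mm above the insert's underside) in its own cut-out: origin within 14 mm of the insert's, lengthwise direction within 0.25 rad (horizontal distance between red_pliers and insert_red below 0.014 m and z of red_pliers in the frame of insert_red between -0.001 and 0.0055 m and angle between each of red_pliers, yellow_pliers, green_cutters, needle_file's own z axis and vertical below 0.05 rad and angle between the x axis of red_pliers and the x axis of insert_red, either way round below 0.25 rad and linear speed of each of red_pliers, yellow_pliers, green_cutters, needle_file below 0.02 m/s and horizontal distance between yellow_pliers and insert_yellow below 0.014 m and z of yellow_pliers in the frame of insert_yellow between -0.001 and 0.0055 m and angle between the x axis of yellow_pliers and the x axis of insert_yellow, either way round below 0.25 rad and horizontal distance between green_cutters and insert_green below 0.014 m and z of green_cutters in the frame of insert_green between -0.001 and 0.0055 m and angle between the x axis of green_cutters and the x axis of insert_green, either way round below 0.25 rad and horizontal distance between needle_file and insert_file below 0.014 m and z of needle_file in the frame of insert_file between -0.001 and 0.0055 m and angle between the x axis of needle_file and the x axis of insert_file, either way round below 0.25 rad); the robot touches nothing.
It fails at once if the water jar or the block of notes is shifted by more than 20 mm (distance of any of water_jar, notes from where it was at the start of the episode above 0.02 m).
It fails at once if a tool is dropped or thrown (it moves faster than 0.7 m/s out of the fingers, as after a fall of 25 mm) ((linear speed of red_pliers above 0.7 m/s and contact force between red_pliers and the fingers below 0.01 N) or (linear speed of yellow_pliers above 0.7 m/s and contact force between yellow_pliers and the fingers below 0.01 N) or (linear speed of green_cutters above 0.7 m/s and contact force between green_cutters and the fingers below 0.01 N) or (linear speed of needle_file above 0.7 m/s and contact force between needle_file and the fingers below 0.01 N)).
It also fails if it takes over 96 s, if anything falls off the work surface, if the arm or the gripper's body presses on something with over 40 N, if the wrist force passes 120 N, or if a joint passes its speed limit or range.

ROBOT

A 7-joint arm with a two-finger parallel gripper is mounted at the origin on a cart in front of the work surface, level with it; the furniture and walls round the work are solid. World frame = base frame: x ahead of the robot, y to its left, z up, the work surface at z = 0. Lengths are in mm, angles in rad, forces in N, time in s.
With the tool pointing down it reaches from about 425 to 825 mm from the base axis. Payload 3.6 kg.
Tool frame: the origin (TCP) lies midway between the tips of the shut fingers; the grasp point (between the pads) lies 19 mm behind it; z points along the fingers, y is the line along which they close (so a half turn about z gives the same grasp; the last joint's range is limited). The gripper opens to 85 mm and grips with 20 to 120 N. Pads are 22 mm wide; open, the fingers measure 114 mm over their backs; the gripper's body (76 mm by 85 mm) begins 54 mm behind the grasp point. The pads swing forward as they close: fully open they stand 13 mm farther back than shut.
Start: joints at [1.159, 0.615, -0.013, 1.423, 0.008, 1.103, -0.04], TCP at [244.604, -602.189, 231.297] pointing down, gripper open.
Joint ranges: [-3.12, 3.12], [-0.3, 2.06], [-1.34, 1.32], [0.26, 2.42], [-1.36, 4.5], [0.01, 1.98], [-2.84, 2.84]. Speed limits (rad/s): [2.79, 2.79, 3.14, 3.14, 3.14, 3.14, 3.14].

INTERFACE

Orientations are given as a rotation vector (axis times angle).
In Python, from workcell import env gives the robot as it stands.
- The arm moves only by the shell command python3 shift.py 'ROWS'. ROWS is one flat JSON list of numbers that holds 1 to 20 rows one after another, with no inner brackets; each row has 7 numbers: a rotation vector rx, ry, rz in rad, then dx, dy, dz in mm, then the finger opening in mm; each row shifts and turns the commanded pose from where the row before left it, along the tool's axes as they then stand; what a row does not reach is not made up. A row lasts 1/8 s, in which the tool goes at most 62.5 mm and 0.188 rad, less where a joint would pass 70% of its speed; a pose out of reach is approached as far as the arm can. The fingers move at their own pace and stop on an object; the grip force is fixed at half the most. Time passes only in rows, so rows that do not move let the fingers close. It prints the time, the measured TCP pose, the force, the opening and the grip force at its end. Input that does not fit is refused with a message, and nothing moves.
- env.observe(): the state, without advancing time (a new reading comes with each control period).
- env.snapshot(name): name is "side" or "top" or "wrist"; returns (picture, depth): 480x640x3 uint8, red, green, blue; 480x640 float32, mm along the optical axis (not along the pixel's ray), 0 where there is no reading.
- env.camera_params(name): a dict with "fovy" (degrees; the focal length in pixels is half the picture's height over the tangent of half this angle, whatever the lens; pixels are square), "cx", "cy" (the principal point, pixels), "dist_coeffs" ([k1, k2, p1, p2, k3] as OpenCV has them; the pictures are not rectified), "T" (4x4, takes a point from camera to world coordinates). Camera axes: x right, y down, z forward; pixel columns grow to the right and rows downward; lengths in mm; the calibration is good to about 2 mm. A picture is of the moment at which its call begins: read the wrist's pose just before it. camera_params takes no time and is no camera call; for the wrist camera it gives the pose at the moment of the call.
- env.job_done(): hands the job in; it is judged then, once.
The state is a dict: "time": time; "qpos": joint angles; "qvel": joint speeds; "joint_efforts": joint torques, N m; "position": TCP position; "tcp_rot": TCP orientation; "wrist_force": force on the tool from outside, world axes, zero at the start; "torque": the same for the moment, N m; "width": finger opening in mm; "grip_force": force on a finger pad.
Only numpy, scipy, OpenCV 4.12 (cv2) and the standard library are available. Lean on these libraries where they do the work, as an engineer would, in place of code of your own. Each camera call takes 0.05 s, during which the arm holds its last target. There are 200 camera calls.

## Working session

There is one attempt and no reset: what is moved stays moved. The work goes in short steps, Python scripts to look and compute and a shell command to move; the robot and the scene stay as the last step left them, time stands still between calls to the robot, and variables do not carry over. Pictures are saved under pics/ and viewed, at most 14 in all, crops included, and the job is handed in when it is done.

```bash
ls; mkdir -p pics; python3 - <<'E'
from workcell import env
import cv2
for n in ("top","side"):
    im,d=env.snapshot(n); cv2.imwrite(f"pics/{n}0.png",im[:,:,::-1])
    p=env.camera_params(n); print(n,p['fovy'],p['cx'],p['cy'],p['dist_coeffs'],p['T'].round(3).tolist() if hasattr(p['T'],'round') else p['T'])
s=env.observe();print(s)
E
```

```text
pics
shift.py
workcell.py
top 52.45270892204741 324.49062419238646 238.9585052935198 [0.03764821 0.         0.         0.         0.        ] [[-0.021, -0.998, 0.059, 489.782], [-1.0, 0.02, -0.005, 49.097], [0.004, -0.059, -0.998, 1035.901], [0.0, 0.0, 0.0, 1.0]]
side 51.762474538500115 319.8128009354757 236.8669619954783 [-0.0977197  0.         0.         0.         0.       ] [[0.985, -0.102, 0.137, 423.145], [-0.171, -0.518, 0.838, -771.968], [-0.015, -0.849, -0.528, 587.816], [0.0, 0.0, 0.0, 1.0]]
{'time': 0.1, 'qpos': array([ 1.15847349,  0.6158272 , -0.01259766,  1.42479118,  0.00808536,
        1.10344986, -0.04038539]), 'qvel': array([ 0.00115093, -0.00060428, -0.00161936, -0.00208392,  0.0030692 ,
       -0.00088289,  0.00131265]), 'joint_efforts': array([ 3.22912492e-03, -4.70381284e+01,  2.60213166e-01, -1.71570289e+01,
        9.97926865e-03,  5.90566458e-03,  4.75631268e-06]), 'position': array([ 244.33955319, -601.54358563,  230.23362765]), 'tcp_rot': array([-3.08096862e+00, -6.01931864e-01,  7.77295378e-04]), 'wrist_force': array([0.20080839, 0.33173661, 0.03173881]), 'torque': array([-0.00816633,  0.01295651, -0.00323362]), 'grip_force': 0.0, 'width': 85.57365578179198}
```

View pics/top0.png

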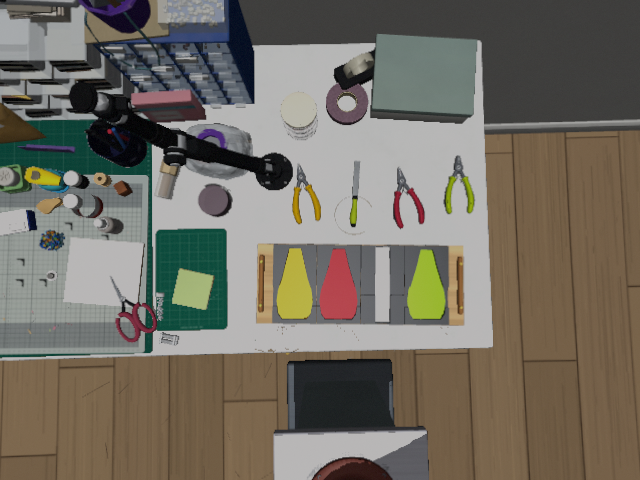

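View pics/side0.png

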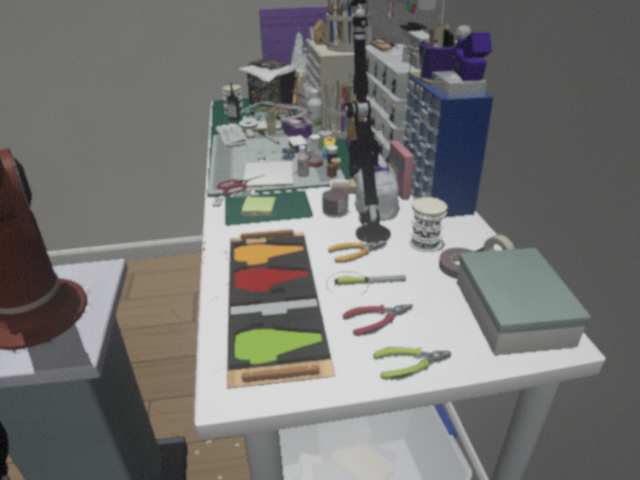

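The top view shows the tools in the row near v = 190: yellow at u≈306, file 355, red 408, green 459. The cut-outs in the row near v = 285 are yellow 294, red 338, file 382, green 426. The jar is at (214,200), the notes at (193,289), and the lamp base at (275,172) is close to the yellow jaws. The side view shows the same layout, with nothing else standing near the tools.

```bash
cat > h.py <<'E'
import numpy as np, cv2
from scipy.spatial.transform import Rotation as R
from workcell import env
def rays(p,uv):
    f=240/np.tan(np.radians(p['fovy'])/2); K=np.array([[f,0,p['cx']],[0,f,p['cy']],[0,0,1]])
    n=cv2.undistortPoints(np.float64(uv).reshape(-1,1,2),K,np.array(p['dist_coeffs'])).reshape(-1,2)
    return np.c_[n,np.ones(len(n))]
def plane(p,uv,z):
    T=np.array(p['T']); d=rays(p,uv)@T[:3,:3].T; o=T[:3,3]
    return (o+d*((z-o[2])/d[:,2])[:,None])[:,:2]
def big(m):
    n,l,s,_=cv2.connectedComponentsWithStats(m.astype(np.uint8),connectivity=8)
    return l==1+np.argmax(s[1:,4])
def pts(m):
    v,u=np.nonzero(m); return np.c_[u,v]
def go(x,y,z,yaw=None):
    """what remains, in tool axes; yaw = world heading (rad) of tool x axis"""
    s=env.observe(); r=R.from_rotvec(s['tcp_rot']); X=r.as_matrix()[:,0]
    c=np.arctan2(X[1],X[0])
    if yaw is None: yaw=c
    yaw=c+(yaw-c+np.pi/2)%np.pi-np.pi/2
    tgt=R.from_matrix(np.array([[np.cos(yaw),np.sin(yaw),0],[np.sin(yaw),-np.cos(yaw),0],[0,0,-1]]))
    print('t',round(s['time'],2),'at',s['position'].round(1),'w',round(s['width'],1),'grip',round(s['grip_force'],1),'F',s['wrist_force'].round(1),'q7',s['qpos'][[0,6]].round(2))
    print('rot',(r.inv()*tgt).as_rotvec().round(3),'then shift',(tgt.inv().apply(np.array([x,y,z])-s['position'])).round(1))
E
python3 - <<'E'
from h import *
p=env.camera_params("top"); im=cv2.imread("pics/top0.png"); h=cv2.cvtColor(im,cv2.COLOR_BGR2HSV); V=h[...,2].astype(int);S=h[...,1].astype(int)
def roi(m,u0,v0,u1,v1):
    o=np.zeros_like(m,bool); o[v0:v1,u0:u1]=m[v0:v1,u0:u1]; return o
for n,b in dict(yellow=(290,155,325,232),red=(385,160,432,235),green=(438,150,480,222),file=(343,155,367,232)).items():
    tool=((S>60)|(V<140))
    m=big(roi(tool,*b)); hd=big(roi((S>110)&m,*b))
    w=plane(p,pts(m),8); c=w.mean(0)
    if n=='file':
        e=np.linalg.eigh(np.cov(w.T))[1][:,1]
    else:
        hw=plane(p,pts(hd),8); far=np.argsort(-w[:,0])[:6]; tip=w[far].mean(0); e=tip-hw.mean(0)
        e/=np.linalg.norm(e)
    e=e*np.sign(e[0]); q=np.array([-e[1],e[0]])
    a=w@e; bb=w@q; 
    mid=(a.max()+a.min())/2; lat=(np.percentile(bb,1)+np.percentile(bb,99))/2
    print(n,m.sum(),hd.sum(),'len',np.ptp(a).round(1),'wid',np.ptp(bb).round(1),'origin',(e*mid+q*lat).round(1),'yaw',np.arctan2(e[1],e[0]).round(3))
# inserts
foam=big(roi((V<95),255,238,470,330)); r=cv2.minAreaRect(plane(p,pts(foam),16).astype(np.float32)); print('foam',r)
C={}
for n,b,k in (('yellow',(270,240,316,328),S>110),('red',(316,240,360,328),S>110),('file',(368,240,396,328),(S<60)&(V>140)),('green',(402,240,450,328),S>110)):
    m=big(roi(k,*b)); w=plane(p,pts(m),7); rr=cv2.minAreaRect(w.astype(np.float32)); C[n]=w; print(n,rr)
E
```

```text
yellow 617 217 len 125.9 wid 60.9 origin [646.7  79. ] yaw -0.076
red 658 184 len 130.2 wid 66.0 origin [ 634.3 -136.7] yaw -0.044
green 664 193 len 124.3 wid 66.6 origin [ 657.  -233.9] yaw 0.255
file 374 142 len 137.7 wid 15.1 origin [644.8 -22. ] yaw -0.092
foam ((451.87689208984375, -159.53591918945312), (102.3235855102539, 161.77346801757812), 88.94083404541016)
yellow ((459.0408020019531, 108.61326599121094), (73.48104858398438, 146.59547424316406), 88.81704711914062)
red ((456.08251953125, 17.320659637451172), (75.6409683227539, 144.52525329589844), 88.81829833984375)
file ((453.19927978515625, -75.26881408691406), (29.56658363342285, 155.14183044433594), 88.42283630371094)
green ((452.22637939453125, -166.5047607421875), (77.46939849853516, 144.77670288085938), 88.15230560302734)
```

```bash
python3 - <<'E'
from h import *
p=env.camera_params("top"); im=cv2.imread("pics/top0.png"); h=cv2.cvtColor(im,cv2.COLOR_BGR2HSV); V=h[...,2].astype(int);S=h[...,1].astype(int)
for n,b in dict(yellow=(290,155,325,232),red=(385,160,432,235),green=(438,150,480,222)).items():
    k=np.zeros(V.shape,bool); k[b[1]:b[3],b[0]:b[2]]=1
    m=big(((S>60)|(V<140))&k); w=plane(p,pts(m),8)
    e=np.array([1.,0])
    for i in range(4):   # axis: tip to middle of the handles' outer edges
        q=np.array([-e[1],e[0]]); a=w@e; l=w@q; a0=(a.max()+a.min())/2; A=a-a0
        mids=[]
        for x in (-45,-35,-25,-15,-5,5):
            s=np.abs(A-x)<3.5; mids.append((x,(l[s].max()+l[s].min())/2,np.ptp(l[s])))
        t=A>52; mids.append((58,np.median(l[t]),0))
        M=np.array(mids); g=np.polyfit(M[:,0],M[:,1],1); e=e+q*g[0]; e/=np.linalg.norm(e)
    q=np.array([-e[1],e[0]])
    print(n,'len',np.ptp(a).round(1),'origin',(e*a0+q*g[1]).round(1),'yaw',np.arctan2(e[1],e[0]).round(3),'\n',(M[:,1]-np.polyval(g,M[:,0])).round(1),M[:,2].round(0))
go(600,-233,150,0)
E
```

```text
yellow len 125.5 origin [649.2  86.8] yaw 0.164 
 [ 0.2  0.2  0.3 -0.6 -0.3 -0.1  0.3] [57. 60. 58. 52. 47. 39.  0.]
red len 128.0 origin [ 637.5 -128. ] yaw 0.193 
 [-0.2  0.5 -0.4  0.4 -0.5  0.1  0.1] [65. 66. 63. 57. 50. 43.  0.]
green len 123.7 origin [ 661.5 -241.7] yaw -0.003 
 [ 0.1 -0.2 -0.5  0.2  0.9 -0.4 -0.1] [61. 66. 61. 59. 53. 42.  0.]
t 0.1 at [ 244.3 -601.5  230.2] w 85.6 grip 0.0 F [0.2 0.3 0. ] q7 [ 1.16 -0.04]
rot [-0.002  0.     0.386] then shift [ 355.7 -368.5   80.2]
```

```bash
python3 shift.py '[0,0,0.129,0,0,0,85,0,0,0.129,0,0,0,85,0,0,0.128,0,0,0,85,0,0,0,44,-40,14,85,0,0,0,44,-40,14,85,0,0,0,44,-40,14,85,0,0,0,44,-40,14,85,0,0,0,44,-40,14,85,0,0,0,44,-40,14,85,0,0,0,44,-40,14,85,0,0,0,44,-40,14,85,0,0,0,44,-40,14,85,0,0,0,0,0,0,85,0,0,0,0,0,0,85]'; python3 -c "
from h import *
go(641.5,-241.7,30,-.003)"
```

```text
time: 1.85
position: [640.0, -242.5, 104.6]
tcp_rot: [3.141, 0.0, -0.003]
wrist_force: [-0.5, -0.6, 0.3]
width: 84.8
grip_force: 0.0
t 1.85 at [ 640.  -242.5  104.6] w 84.8 grip 0.0 F [-0.5 -0.6  0.3] q7 [ 0.28 -1.17]
rot [0.001 0.002 0.003] then shift [ 1.5 -0.8 74.6]
```

```bash
python3 - <<'E'
from h import *
im,d=env.snapshot("wrist"); p=env.camera_params("wrist"); print(p['fovy'],np.array(p['T']).round(2).tolist())
im=im[:,:,::-1].copy(); 
T=np.linalg.inv(np.array(p['T'])); f=240/np.tan(np.radians(p['fovy'])/2)
K=np.array([[f,0,p['cx']],[0,f,p['cy']],[0,0,1]])
P=np.array([[661.5-65+i*13,-241.7,10] for i in range(11)]+[[641.5,-241.7+s,8] for s in(-32,32)],float)
c=cv2.projectPoints(P,cv2.Rodrigues(T[:3,:3])[0],T[:3,3],K,np.array(p['dist_coeffs']))[0].reshape(-1,2)
for u in c: 
    if abs(u).max()<1000: cv2.circle(im,tuple(int(x) for x in u),3,(255,0,255),-1)
cv2.imwrite("pics/w1.png",im)
E
```

```text
71.96664825290085 [[-0.0, -0.96, -0.28, 712.73], [-1.0, 0.0, -0.0, -243.69], [0.0, 0.28, -0.96, 247.57], [0.0, 0.0, 0.0, 1.0]]
```

View pics/w1.png

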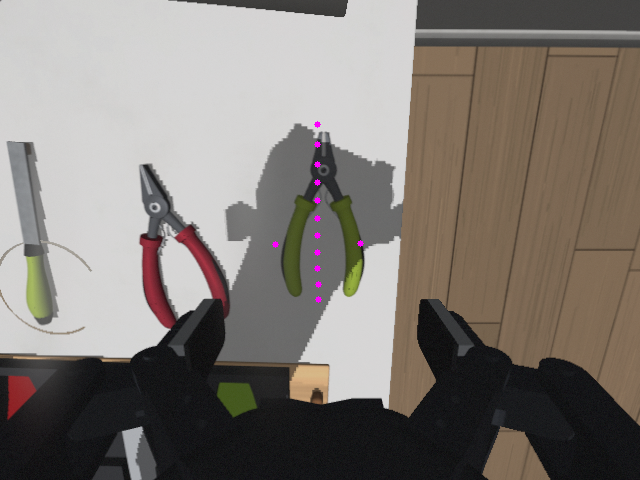

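The wrist view shows the cutters centred at u≈323. The tip is at v≈132 and the tail at v≈296. The projected axis matches lengthwise and is about 3 mm off sideways, which is well inside the opening. I'll descend and grip.

```bash
python3 shift.py '[0,0,0,1.5,1.2,40,85,0,0,0,0,0,40,85,0,0,0,0,0,16,85,0,0,0,0,0,10.5,85,0,0,0,0,0,0,85,0,0,0,0,0,0,75,0,0,0,0,0,0,65,0,0,0,0,0,0,0,0,0,0,0,0,0,0,0,0,0,0,0,0,0,0,0,0,0,0,0,0]'
```

```text
time: 3.28
position: [642.8, -243.6, 1.0]
tcp_rot: [3.141, 0.0, 0.003]
wrist_force: [-2.1, 0.1, 6.9]
width: 55.9
grip_force: 60.4
```

```bash
python3 shift.py '[0,0,0,0,0,10,0,0,0,0,0,0,-30,0,0,0,0,0,0,-40,0,0,0,-0.01,0,0,0,0,0,0,0.037,-50,-19,0,0,0,0,0,-53,-19,0,0,0,0,0,-53,-19,0,0,0,0,0,-52,-19,0,0,0,0,0,0,0,0,0,0,0,0,0,0,0,0]' | head -0; python3 -c "
from h import *
go(433,-166.6,8,-.024)
im,d=env.snapshot('wrist');cv2.imwrite('pics/w2.png',im[:,:,::-1])
im,d=env.snapshot('top');cv2.imwrite('pics/top1.png',im[:,:,::-1])"
```

```text
t 4.53 at [ 436.3 -163.9   58.8] w 55.8 grip 63.6 F [ 0.1 -0.4 -1. ] q7 [ 0.26 -1.18]
rot [ 0.    -0.001 -0.003] then shift [-3.3  2.8 50.8]Exception ignored on flushing sys.stdout:
BrokenPipeError: [Errno 32] Broken pipe
```

View pics/w2.png

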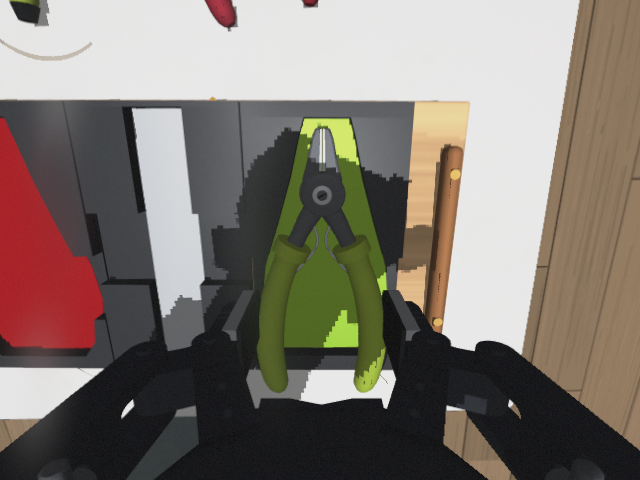

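The held cutters have their tip at (322,127) and tail at v≈391. The green cut-out's far edge is at v=117 (u 303–352) and its near edge at v=347 (u ~265–388). I'll cast these points onto planes.

```bash
python3 - <<'E'
from h import *
p=env.camera_params("wrist")
print('tip',plane(p,[[322,127]],57),'tails',plane(p,[[273,392],[370,390]],60),'pivot',plane(p,[[322,195]],62))
a=plane(p,[[303,117],[352,117],[268,347],[388,347]],7);print(a,a[:2].mean(0),a[2:].mean(0))
E
```

```text
tip [[ 518.13790388 -166.58609349]] tails [[ 389.99056593 -138.02594595]
 [ 389.861234   -187.89674235]] pivot [[ 490.74562638 -165.85311987]]
[[ 526.41393274 -156.51561712]
 [ 525.68521442 -183.55931269]
 [ 381.59457445 -126.75657318]
 [ 379.36985487 -207.79876042]] [ 526.04957358 -170.0374649 ] [ 380.48221466 -167.2776668 ]
```

```bash
python3 shift.py '[0,0,0,-3,3.3,0,0,0,0,0,0,0,25,0,0,0,0,0,0,15,0,0,0,0,0,0,5,0,0,0,0,0,0,2,0,0,0,0,0,0,1.5,0,0,0,0,0,0,0,0,0,0,0,0,0,0,0]'
```

```text
time: 5.62
position: [432.7, -166.9, 10.6]
tcp_rot: [3.141, -0.043, 0.001]
wrist_force: [0.2, 0.7, 0.9]
width: 55.8
grip_force: 63.6
```

```bash
python3 shift.py '[0,0,0,0,0,1,0,0,0,0,0,0,0,0,0,0,0,0,0,0,0]'; python3 shift.py '[0,0,0,0,0,1,0,0,0,0,0,0,0,0,0,0,0,0,0,0,0]'
```

```text
time: 6.0
position: [432.5, -166.9, 9.3]
tcp_rot: [-3.141, 0.043, 0.0]
wrist_force: [-0.1, -0.6, -1.1]
width: 55.5
grip_force: 63.6
time: 6.38
position: [432.5, -166.9, 8.3]
tcp_rot: [-3.141, 0.043, 0.0]
wrist_force: [-0.6, -0.6, -0.1]
width: 55.6
grip_force: 63.6
```

```bash
python3 shift.py '[0,0,0,0,0,1,0,0,0,0,0,0,0,0,0,0,0,0,0,0,0]'; python3 shift.py '[0,0,0,0,0,0.7,0,0,0,0,0,0,0,0,0,0,0,0,0,0,0]'
```

```text
time: 6.75
position: [432.6, -166.9, 7.9]
tcp_rot: [-3.141, 0.043, -0.001]
wrist_force: [-0.6, 1.5, 5.7]
width: 55.7
grip_force: 64.7
time: 7.12
position: [432.6, -166.9, 7.9]
tcp_rot: [-3.141, 0.043, -0.001]
wrist_force: [-1.6, 0.1, 11.0]
width: 55.6
grip_force: 65.7
```

```bash
python3 shift.py '[0,0,0,0,0,-1.2,55,0,0,0,0,0,0,60,0,0,0,0,0,0,64,0,0,0,0,0,0,66,0,0,0,0,0,0,66,0,0,0,0,0,-10,66,0,0,0,0,0,-40,75,0,0,0,0,0,-50,85]'; python3 -c "
from h import *
go(617.9,-131.8,80,.193)
im,d=env.snapshot('wrist');cv2.imwrite('pics/w3.png',im[:,:,::-1])"
```

```text
time: 8.12
position: [431.8, -166.6, 108.8]
tcp_rot: [-3.141, 0.043, 0.003]
wrist_force: [-0.2, -0.6, 0.3]
width: 85.1
grip_force: 0.0
t 8.12 at [ 431.8 -166.6  108.8] w 85.1 grip 0.0 F [-0.2 -0.6  0.3] q7 [ 0.25 -1.18]
rot [-0.001  0.002 -0.22 ] then shift [189.3   1.5  28.8]
```

View pics/w3.png

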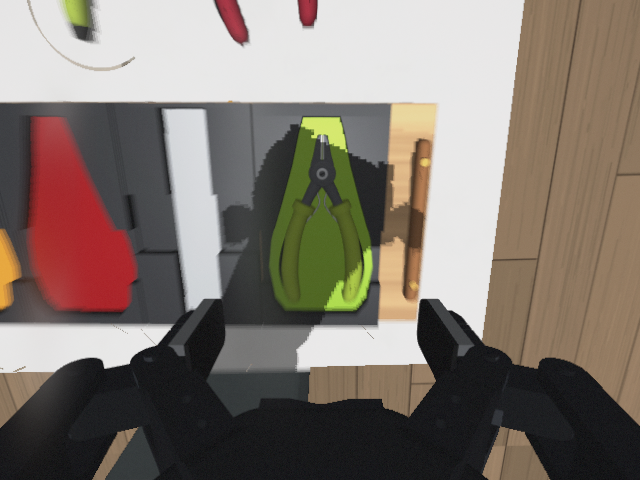

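The green cutters lie centred in their cut-out: tip at v=135 against the edge at 117, tail at v=301 against 311. Next, the red pliers.

```bash
python3 shift.py '[0,0,-0.11,0,0,0,85,0,0,-0.11,0,0,0,85,0,0,0,47.5,0.7,7,85,0,0,0,47.5,0.7,7,85,0,0,0,47.5,0.7,7,85,0,0,0,47.5,0.7,7,85,0,0,0,0,0,0,85,0,0,0,0,0,0,85]'; python3 -c "
from h import *
go(618.5,-133,3,.193)"
```

```text
time: 9.18
position: [618.3, -133.6, 79.7]
tcp_rot: [3.127, 0.302, -0.003]
wrist_force: [-0.9, -0.7, 0.4]
width: 84.9
grip_force: 0.0
t 9.18 at [ 618.3 -133.6   79.7] w 84.9 grip 0.0 F [-0.9 -0.7  0.4] q7 [ 0.15 -1.16]
rot [-0.     0.002 -0.   ] then shift [ 0.3 -0.5 76.7]
```

```bash
python3 shift.py '[0,0,0,0,0,40,85,0,0,0,0,0,20,85,0,0,0,0,0,12,85,0,0,0,0,0,4.7,85,0,0,0,0,0,0,85,0,0,0,0,0,0,75,0,0,0,0,0,0,65,0,0,0,0,0,0,0,0,0,0,0,0,0,0,0,0,0,0,0,0,0,0,0,0,0,0,0,0]'
```

```text
time: 10.55
position: [623.2, -130.9, 7.3]
tcp_rot: [-3.125, -0.304, -0.013]
wrist_force: [-0.4, 4.6, 16.3]
width: 15.3
grip_force: 56.9
```

```bash
python3 -c "
from h import *
im,d=env.snapshot('wrist');cv2.imwrite('pics/w4.png',im[:,:,::-1])"
```

```text
(no output)
```

View pics/w4.png

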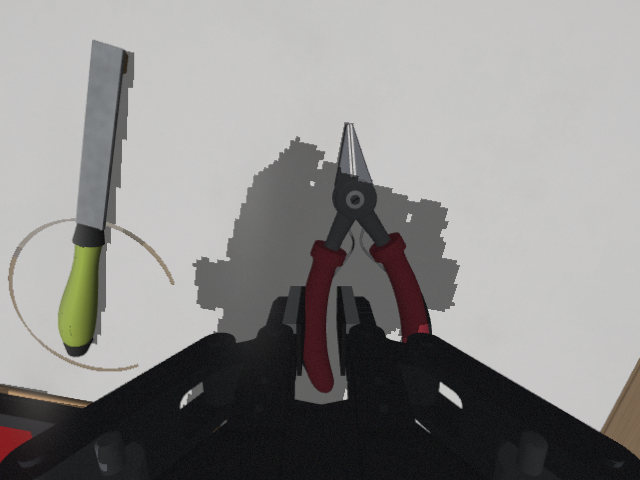

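Only the left handle is in the grip: the pads are at u≈300 and 348 around it. The right finger rode over the right handle, so the fingers were too high. I'll release, rise and measure again.

```bash
python3 shift.py '[0,0,0,0,0,0,19,0,0,0,0,0,0,21,0,0,0,0,0,0,21,0,0,0,0,0,-12,21,0,0,0,0,0,-30,21,0,0,0,0,0,-40,85,0,0,0,0,0,0,85,0,0,0,0,0,0,85,0,0,0,0,0,0,85]'; python3 - <<'E'
from h import *
im,d=env.snapshot('wrist');p=env.camera_params('wrist');cv2.imwrite('pics/w5.png',im[:,:,::-1])
np.save('w5.npy',np.array(p['T']))
go(0,0,0)
h=cv2.cvtColor(im,cv2.COLOR_RGB2HSV); m=(h[...,1]>110)&((h[...,0]<8)|(h[...,0]>170)); m[300:]=0
n,l,s,c=cv2.connectedComponentsWithStats(m.astype(np.uint8)); print(s[s[:,4]>200],p['fovy'])
E
```

```text
time: 11.72
position: [618.5, -133.0, 84.0]
tcp_rot: [-3.126, -0.302, 0.004]
wrist_force: [-0.4, -0.5, -0.9]
width: 84.6
grip_force: 0.0
t 11.78 at [ 618.6 -133.    83.9] w 85.0 grip 0.0 F [0.  0.1 0.1] q7 [ 0.15 -1.16]
rot [-0.001  0.002 -0.   ] then shift [-581.7 -249.1   83.9]
[[     0      0    640    480 303886]
 [   352    197     46    103   1753]
 [   308    205     28     95   1561]] 71.96664825290085
```

View pics/w5.png

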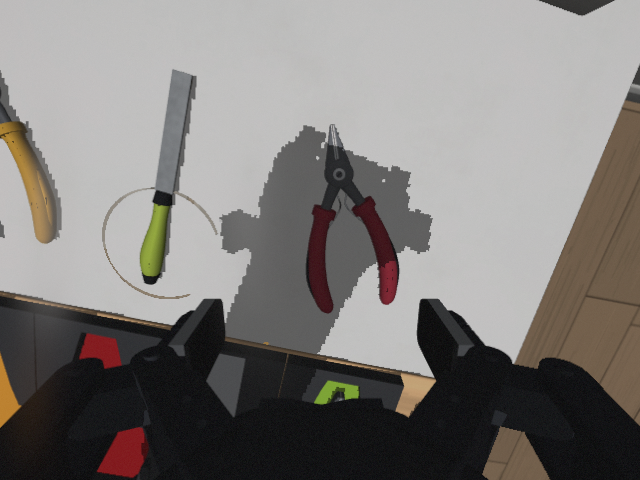

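The red pliers are still flat and slightly turned: tip (333,125), tails (326,311) and (388,302). I'll measure their pose from these points.

```bash
python3 - <<'E'
from h import *
p=env.camera_params('wrist'); 
im=cv2.imread('pics/w5.png'); h=cv2.cvtColor(im,cv2.COLOR_BGR2HSV).astype(int); H,S=h[...,0],h[...,1]
k=np.zeros(H.shape,bool);k[190:320,300:405]=1
w=plane(p,pts((S>110)&((H<8)|(H>170))&k),9)
tip=plane(p,[[333,125]],6)[0]
e=np.array([np.cos(.2),np.sin(.2)])
for i in range(4):
    q=np.array([-e[1],e[0]]);a=w@e-tip@e;l=w@q
    M=np.array([(x,(l[s].max()+l[s].min())/2,np.ptp(l[s])) for x in(-110,-100,-90,-80,-70,-60) for s in[abs(a-x)<2]]+[(0,tip@q,0)])
    g=np.polyfit(M[:,0],M[:,1],1); e=e+q*g[0]; e/=np.linalg.norm(e)
print(M.round(1),a.min(),a.max()); q=np.array([-e[1],e[0]])
yaw=np.arctan2(e[1],e[0]); O=e*(tip@e+(a.min())/2)+q*g[1]; G=O-20*e; print('origin',O,'yaw',yaw,'grip',G)
go(G[0],G[1],0,yaw)
E
```

```text
[[-110.  -351.1   60.3]
 [-100.  -351.2   62. ]
 [ -90.  -351.2   60.5]
 [ -80.  -351.3   56.4]
 [ -70.  -351.2   51.4]
 [ -60.  -351.    44.1]
 [   0.  -351.2    0. ]] -127.47243703603186 -47.75673950837677
origin [ 644.240896   -145.12583687] yaw 0.3390798232890367 grip [ 625.37967333 -151.77822588]
t 11.78 at [ 618.6 -133.    83.9] w 85.0 grip 0.0 F [0.  0.1 0.1] q7 [ 0.15 -1.16]
rot [-0.001  0.002 -0.146] then shift [ 0.1 19.9 83.9]
```

```bash
python3 shift.py '[0,0,-0.146,0,0,0,85,0,0,0,0,19.9,30,85,0,0,0,0,0,35,85,0,0,0,0,0,12,85,0,0,0,0,0,8,85,0,0,0,0,0,0,85]'; python3 -c "
from h import *
go(625.4,-151.8,-1,.339)"
```

```text
time: 12.52
position: [626.3, -151.6, 0.3]
tcp_rot: [-3.096, -0.531, -0.0]
wrist_force: [0.3, -0.3, 0.6]
width: 85.0
grip_force: 0.0
t 12.53 at [ 6.263e+02 -1.516e+02  3.000e-01] w 85.0 grip 0.0 F [ 0.3 -0.3  0.6] q7 [ 0.2  -1.02]
rot [-0. -0.  0.] then shift [-1.  -0.1  1.3]
```

```bash
python3 shift.py '[0,0,0,-1,0,2,85,0,0,0,0,0,0,75,0,0,0,0,0,0,65,0,0,0,0,0,0,0,0,0,0,0,0,0,0,0,0,0,0,0,0,0,0,0,0,0,0,0,0]'
```

```text
time: 13.4
position: [625.4, -152.3, -0.3]
tcp_rot: [-3.097, -0.53, -0.001]
wrist_force: [-1.1, 0.7, 8.0]
width: 57.6
grip_force: 60.6
```

```bash
python3 shift.py '[0,0,0,0,0,-10,0,0,0,0,0,0,-50,0,0,0,0.182,0,0,0,0,0,0,0.181,0,0,0,0,0,0,0,-38.4,-33.1,0,0,0,0,0,-38.4,-33.1,0,0,0,0,0,-38.4,-33.1,0,0,0,0,0,-38.4,-33.1,0,0,0,0,0,-38.4,-33.1,0,0,0,0,0,0,0,0,0,0,0,0,0,0,0,0]'; python3 -c "
from h import *
go(437.5,17.5,7,-.024)
im,d=env.snapshot('wrist');cv2.imwrite('pics/w6.png',im[:,:,::-1])"
```

```text
time: 14.78
position: [438.7, 17.6, 58.6]
tcp_rot: [3.141, -0.038, 0.004]
wrist_force: [0.6, -1.7, -0.9]
width: 57.5
grip_force: 62.2
t 14.78 at [438.7  17.6  58.6] w 57.5 grip 62.2 F [ 0.6 -1.7 -0.9] q7 [-0.17 -1.51]
rot [ 0.    -0.003 -0.   ] then shift [-1.2  0.1 51.6]
```

View pics/w6.png

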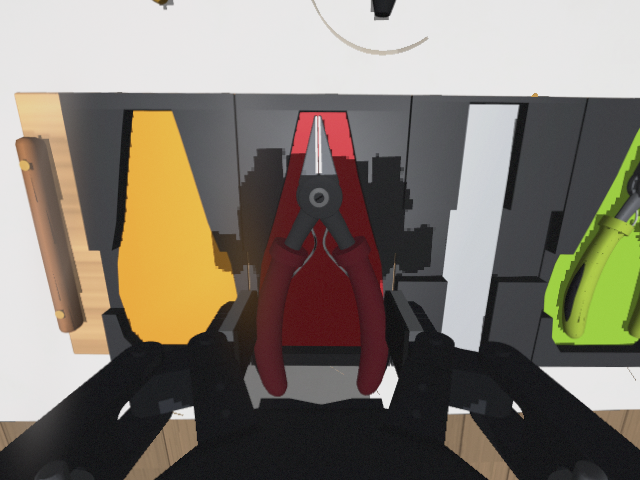

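```bash
python3 - <<'E'
from h import *
p=env.camera_params("wrist")
t=plane(p,[[318,116]],64);r=plane(p,[[275,396],[370,395]],66)
print('tip',t,'tails',r.mean(0),'mid',(t[0]+r.mean(0))/2)
a=plane(p,[[300,111],[349,111]],7).mean(0);b=plane(p,[[261,346],[390,346]],7).mean(0);print(a,b,(a+b)/2)
E
```

```text
tip [[523.46125019  16.38219204]] tails [394.19717916  17.73215536] mid [458.82921467  17.0571737 ]
[530.84667701  13.0556144 ] [383.15891968  15.65049887] [457.00279835  14.35305663]
```

```bash
python3 shift.py '[0,0,0,-1.8,2.7,0,0,0,0,0,0,0,25,0,0,0,0,0,0,15,0,0,0,0,0,0,7,0,0,0,0,0,0,2.5,0,0,0,0,0,0,1,0,0,0,0,0,0,0,0,0,0,0,0,0,0,0]'; python3 shift.py '[0,0,0,0,0,1,0,0,0,0,0,0,0.5,0,0,0,0,0,0,0,0,0,0,0,0,0,0,0]'
```

```text
time: 15.82
position: [435.6, 15.2, 8.0]
tcp_rot: [-3.141, 0.038, -0.001]
wrist_force: [-0.4, -0.1, -1.4]
width: 57.6
grip_force: 62.2
time: 16.32
position: [435.6, 15.2, 6.7]
tcp_rot: [-3.141, 0.038, -0.001]
wrist_force: [0.1, 0.3, 4.9]
width: 57.9
grip_force: 63.2
```

Contact at z = 6.7, as expected. Release as before, then go for the file.

```bash
python3 shift.py '[0,0,0,0,0,-0.7,58,0,0,0,0,0,0,62,0,0,0,0,0,0,66,0,0,0,0,0,0,68,0,0,0,0,0,0,68,0,0,0,0,0,-10,68,0,0,0,0,0,-40,70,0,0,0,0,0,-40,70]'; python3 - <<'E'
from h import *
im,d=env.snapshot('wrist');p=env.camera_params('wrist');cv2.imwrite('pics/w7.png',im[:,:,::-1])
print('tcp',env.observe()['position'])
go(644.8,-22,95,-.092)
E
```

```text
time: 17.32
position: [435.0, 15.1, 98.2]
tcp_rot: [-3.141, 0.038, 0.001]
wrist_force: [0.6, -0.4, -0.2]
width: 69.8
grip_force: 0.0
tcp [437.75983335  15.08305242 102.32980247]
t 17.38 at [437.8  15.1 102.3] w 69.9 grip 0.0 F [0.7 0.6 2.1] q7 [-0.19 -1.52]
rot [-0.001 -0.008  0.067] then shift [209.6  17.9   7.3]
```

View pics/w7.png

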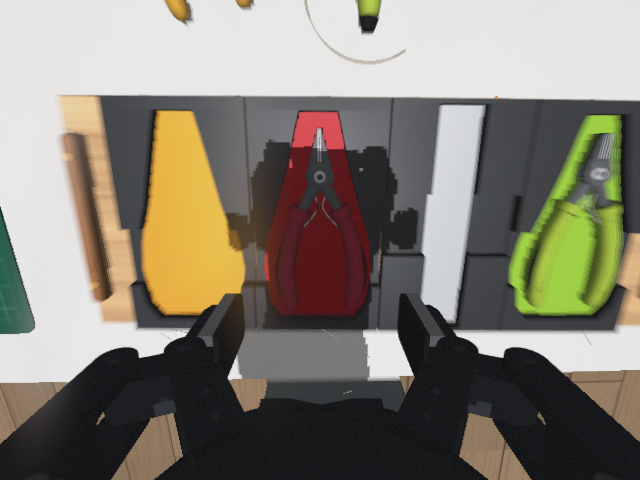

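The red pliers are seated: tip at v=127 against the edge at 111, tails ≈311 against 317. Now on to the file.

```bash
python3 shift.py '[0,0,0.067,0,0,0,50,0,0,0,52.4,4.5,0,50,0,0,0,52.4,4.5,0,50,0,0,0,52.4,4.5,0,50,0,0,0,52.4,4.5,0,50,0,0,0,0,0,0,50,0,0,0,0,0,0,50]'; python3 - <<'E'
from h import *
im,d=env.snapshot('wrist');p=env.camera_params('wrist');cv2.imwrite('pics/w8.png',im[:,:,::-1])
h=cv2.cvtColor(im,cv2.COLOR_RGB2HSV).astype(int)
k=np.zeros(h.shape[:2],bool);k[20:330,285:365]=1
go(644.8,-22,95,-.092)
E
```

```text
time: 18.25
position: [641.0, -21.7, 96.5]
tcp_rot: [-3.138, 0.143, 0.004]
wrist_force: [-1.2, 0.3, -0.1]
width: 49.9
grip_force: 0.0
t 18.3 at [640.7 -21.5  96.6] w 49.7 grip 0.0 F [-0.2 -0.5 -0. ] q7 [-0.1  -1.52]
rot [-0.     0.002  0.001] then shift [4.1 0.2 1.6]
```

View pics/w8.png

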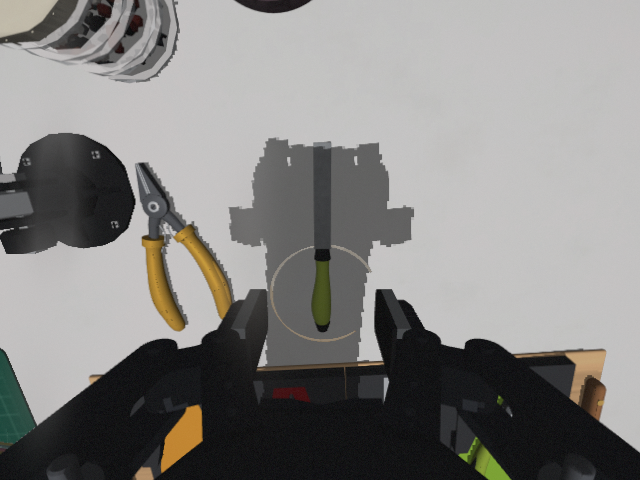

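The file is aligned with the tool: far end (322,142), near end (322,331). The yellow pliers are at left, tip at (140,165), clear of the lamp base.

```bash
python3 - <<'E'
from h import *
p=env.camera_params("wrist")
a=plane(p,[[322,142],[322,331],[322,255]],[8,8,8][0]);print(a); m=a[:2].mean(0); d=a[0]-a[1]; y=np.arctan2(d[1],d[0]); print(np.hypot(*d),m,y)
go(*m,4,y)
E
```

```text
[[716.04262106 -28.6480871 ]
 [573.54034037 -15.79616148]
 [636.72490458 -21.49392644]]
143.08064856224834 [644.79148072 -22.22212429] -0.08994417275023744
t 18.3 at [640.7 -21.5  96.6] w 49.7 grip 0.0 F [-0.2 -0.5 -0. ] q7 [-0.1  -1.52]
rot [-0.     0.002 -0.001] then shift [ 4.1  0.4 92.6]
```

```bash
python3 shift.py '[0,0,0,4,0.4,40,50,0,0,0,0,0,35,50,0,0,0,0,0,12,50,0,0,0,0,0,5,50,0,0,0,0,0,0,40,0,0,0,0,0,0,25,0,0,0,0,0,0,0,0,0,0,0,0,0,0,0,0,0,0,0,0,0,0,0,0,0,0,0,0]'
```

```text
time: 19.55
position: [647.1, -22.7, 6.1]
tcp_rot: [-3.138, 0.143, -0.003]
wrist_force: [-1.3, -0.1, 5.1]
width: 7.9
grip_force: 62.0
```

```bash
python3 shift.py '[0,0,0,0,0,-10,0,0,0,0,0,0,-50,0,0,0,-0.067,0,0,0,0,0,0,0,-47.2,14.2,0,0,0,0,0,-47.2,14.2,0,0,0,0,0,-47.2,14.2,0,0,0,0,0,-47.2,14.2,0,0,0,0,0,0,0,0,0,0,0,0,0,0,0,0]'; python3 -c "
from h import *
go(456.5,-75,13,-.024)
im,d=env.snapshot('wrist');cv2.imwrite('pics/w9.png',im[:,:,::-1])"
```

```text
time: 20.68
position: [457.7, -74.9, 65.3]
tcp_rot: [3.141, -0.038, 0.004]
wrist_force: [0.1, 1.0, -0.9]
width: 7.8
grip_force: 61.3
t 20.68 at [457.7 -74.9  65.3] w 7.8 grip 61.3 F [ 0.1  1.  -0.9] q7 [ 0.04 -1.33]
rot [ 0.    -0.003 -0.   ] then shift [-1.2  0.1 52.3]
```

View pics/w9.png

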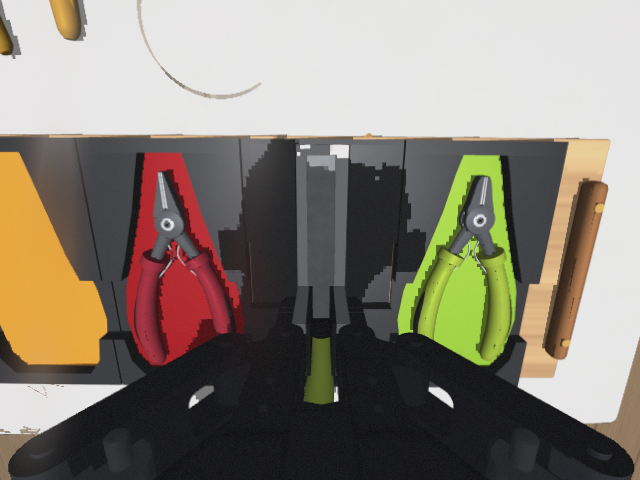

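```bash
python3 - <<'E'
from h import *
p=env.camera_params("wrist")
print(plane(p,[[322,155],[321,265]],67),plane(p,[[298,145],[349,145],[296,265],[346,265]],7))
E
```

```text
[[527.92818782 -76.40877733]
 [479.79579162 -74.87759766]] [[532.62441189 -62.7171122 ]
 [531.92644445 -92.45624348]
 [458.41776909 -58.26572096]
 [457.66383168 -90.53948476]]
```

```bash
python3 shift.py '[0,0,0,-3,0.5,0,0,0,0,0,0,0,25,0,0,0,0,0,0,15,0,0,0,0,0,0,7,0,0,0,0,0,0,3,0,0,0,0,0,0,1,0,0,0,0,0,0,0,0,0,0,0,0,0,0,0]'; python3 shift.py '[0,0,0,0,0,1,0,0,0,0,0,0,0.5,0,0,0,0,0,0,0,0,0,0,0,0,0,0,0]'
```

```text
time: 21.72
position: [453.5, -75.3, 14.2]
tcp_rot: [3.141, -0.038, 0.001]
wrist_force: [0.4, 0.1, -0.6]
width: 7.5
grip_force: 61.3
time: 22.22
position: [453.5, -75.3, 13.0]
tcp_rot: [-3.141, 0.038, -0.001]
wrist_force: [-1.5, -0.3, 6.2]
width: 8.0
grip_force: 62.1
```

```bash
python3 shift.py '[0,0,0,0,0,-0.8,8,0,0,0,0,0,0,12,0,0,0,0,0,0,20,0,0,0,0,0,0,24,0,0,0,0,0,-15,24,0,0,0,0,0,-40,24,0,0,0,0,0,-35,85,0,0,0,0,0,0,85,0,0,0,0,0,0,85]'; python3 -c "
from h import *
im,d=env.snapshot('wrist');cv2.imwrite('pics/w10.png',im[:,:,::-1])
go(629.5,83.5,90,.164)"
```

```text
time: 23.35
position: [452.9, -75.1, 103.3]
tcp_rot: [-3.141, 0.038, 0.0]
wrist_force: [0.7, 0.2, -0.0]
width: 76.9
grip_force: 0.0
t 23.4 at [452.6 -75.1 102.8] w 83.3 grip 0.0 F [ 0.1  0.5 -0.3] q7 [ 0.02 -1.34]
rot [-0.     0.001 -0.188] then shift [ 200.4 -127.6   12.8]
```

View pics/w10.png

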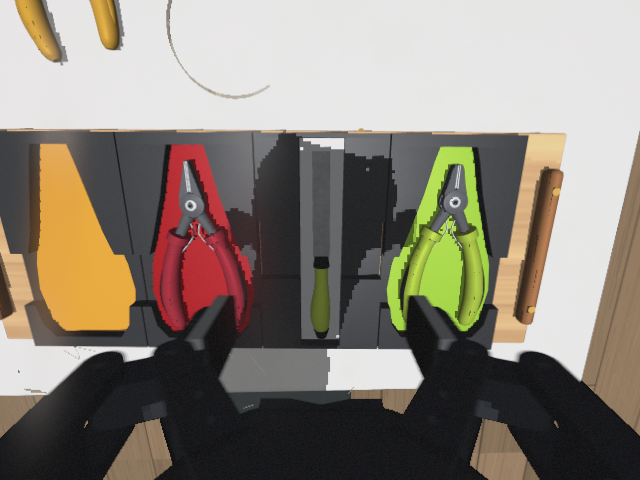

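The file lies in its slot: it spans v 151–338 against the slot's 138–340, at u=322. Now the yellow pliers.

```bash
python3 shift.py '[0,0,-0.094,0,0,0,85,0,0,-0.094,0,0,0,85,0,0,0,50,-32,4,85,0,0,0,50,-32,4,85,0,0,0,50,-32,4,85,0,0,0,50,-32,4,85,0,0,0,0,0,0,85,0,0,0,0,0,0,85,0,0,0,0,0,0,85]'; python3 - <<'E'
from h import *
im,d=env.snapshot('wrist');p=env.camera_params('wrist');cv2.imwrite('pics/w11.png',im[:,:,::-1])
go(629.5,83.5,0,.164)
h=cv2.cvtColor(im,cv2.COLOR_RGB2HSV).astype(int); H,S=h[...,0],h[...,1]
k=np.zeros(H.shape,bool);k[170:325,265:380]=1
m=(S>110)&(H>12)&(H<30)&k; print(m.sum(),pts(m).min(0),pts(m).max(0)); w=plane(p,pts(m),9)
e=np.array([np.cos(.164),np.sin(.164)])
for i in range(5):
    q=np.array([-e[1],e[0]]);a=w@e;l=w@q;a0=a.min()
    M=np.array([(x,(l[s].max()+l[s].min())/2,np.ptp(l[s])) for x in(15,22,29,36,43,50,57,64,71) for s in[abs(a-a0-x)<2]])
    g=np.polyfit(M[:,0],M[:,1],1); e=e+q*g[0]; e/=np.linalg.norm(e)
q=np.array([-e[1],e[0]]);yaw=np.arctan2(e[1],e[0]);G=e*(a0+45)+q*np.polyval(g,45);print(M.round(1),np.ptp(a),yaw,'grip',G)
go(*G,-1.5,yaw)
E
```

```text
time: 24.52
position: [628.5, 81.5, 86.6]
tcp_rot: [3.13, 0.253, -0.004]
wrist_force: [0.0, -0.3, -0.9]
width: 85.2
grip_force: 0.0
t 24.57 at [628.8  81.6  87. ] w 85.1 grip 0.0 F [ 0.2 -0.1 -0.2] q7 [-0.23 -1.48]
rot [ 0.001  0.002 -0.003] then shift [ 1.  -1.7 87. ]
3529 [278 200] [359 307]
[[ 15.  -24.1  54.4]
 [ 22.  -23.8  57.6]
 [ 29.  -23.6  57.8]
 [ 36.  -23.6  57.4]
 [ 43.  -24.   54.8]
 [ 50.  -23.4  51.5]
 [ 57.  -23.8  47.6]
 [ 64.  -23.9  43.1]
 [ 71.  -24.   37.3]] 79.49568659462011 0.16912947864094935 grip [632.66739895  83.8906767 ]
t 24.57 at [628.8  81.6  87. ] w 85.1 grip 0.0 F [ 0.2 -0.1 -0.2] q7 [-0.23 -1.48]
rot [ 0.001  0.002 -0.008] then shift [ 4.2 -1.6 88.5]
```

View pics/w11.png

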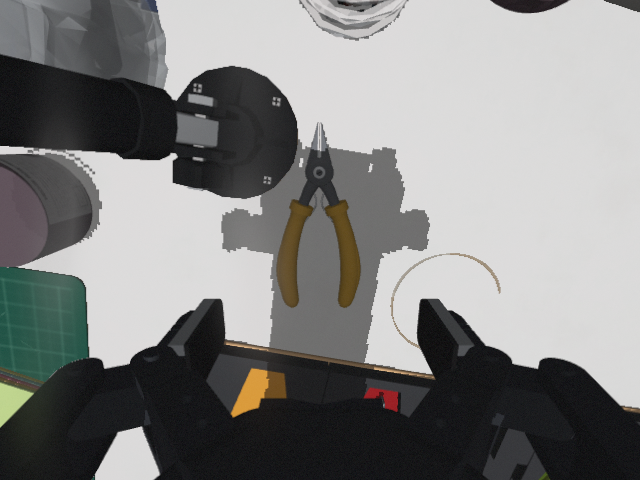

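The yellow pliers are aligned with the tool: tip (319,125), tails at v≈306. The lamp base ends at u≈297, v≈197, ahead of where the fingers land.

```bash
python3 shift.py '[0,0,0,3,-1.6,40,85,0,0,0,0,0,28,85,0,0,0,0,0,12,85,0,0,0,0,0,8.5,85,0,0,0,0,0,0,85,0,0,0,0,0,0,75,0,0,0,0,0,0,65,0,0,0,0,0,0,0,0,0,0,0,0,0,0,0,0,0,0,0,0,0,0,0,0,0,0,0,0]'
```

```text
time: 25.95
position: [632.9, 85.4, 0.3]
tcp_rot: [3.131, 0.257, 0.002]
wrist_force: [-2.1, -0.9, 6.6]
width: 52.1
grip_force: 60.0
```

```bash
python3 shift.py '[0,0,0,0,0,-10,0,0,0,0,0,0,-50,0,0,0,0.095,0,0,0,0,0,0,0.094,0,0,0,0,0,0,0,-48.5,-4.9,0,0,0,0,0,-48.5,-4.9,0,0,0,0,0,-48.5,-4.9,0,0,0,0,0,-48.5,-4.9,0,0,0,0,0,0,0,0,0,0,0,0,0,0,0,0]'; python3 -c "
from h import *
go(439.5,109.5,7,-.024)
im,d=env.snapshot('wrist');cv2.imwrite('pics/w12.png',im[:,:,::-1])"
```

```text
time: 27.2
position: [440.3, 110.5, 59.2]
tcp_rot: [-3.141, 0.039, -0.004]
wrist_force: [1.1, -0.5, -0.5]
width: 51.7
grip_force: 61.6
t 27.2 at [440.3 110.5  59.2] w 51.7 grip 61.6 F [ 1.1 -0.5 -0.5] q7 [-0.39 -1.68]
rot [-0.001 -0.003 -0.001] then shift [-0.8  1.  52.2]
```

View pics/w12.png

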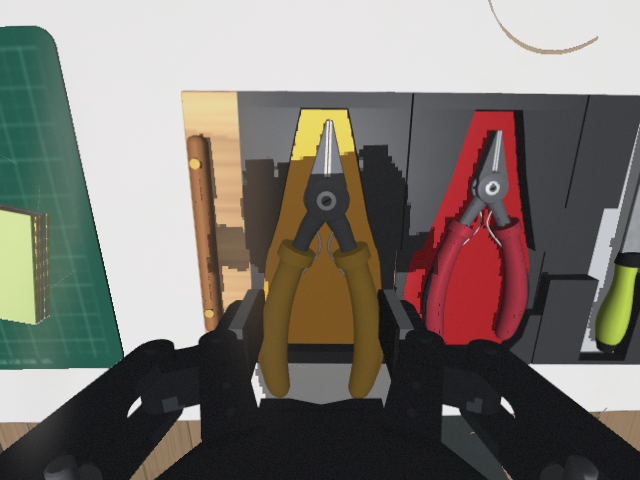

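Held pliers: tip (329,121), tails (277,397) and (364,397). Cut-out: far edge v=109 (u 302–349), near edge v≈344 (u ~263–385).

```bash
python3 - <<'E'
from h import *
p=env.camera_params("wrist")
t=plane(p,[[329,121]],64)[0];r=plane(p,[[277,397],[364,397]],66).mean(0)
a=plane(p,[[302,109],[349,109]],7).mean(0);b=plane(p,[[264,344],[386,344]],7).mean(0)
print(t,r,(t+r)/2,a,b,(a+b)/2, np.subtract(t,r)[1]/129,np.subtract(a,b)[1]/147)
E
```

```text
[523.41580601 105.37002439] [394.68305638 112.02335891] [459.0494312  108.69669165] [533.78325126 105.78161138] [386.2043673  109.30066953] [459.99380928 107.54114045] -0.05157623660938378 -0.023939171040339796
```

```bash
python3 shift.py '[0,0,-0.02,1,1.2,0,0,0,0,0,0,0,25,0,0,0,0,0,0,15,0,0,0,0,0,0,7,0,0,0,0,0,0,2.5,0,0,0,0,0,0,1,0,0,0,0,0,0,0,0,0,0,0,0,0,0,0]'; python3 shift.py '[0,0,0,0,0,1,0,0,0,0,0,0,0.5,0,0,0,0,0,0,0,0,0,0,0,0,0,0,0]'
```

```text
time: 28.25
position: [440.2, 109.1, 8.5]
tcp_rot: [-3.141, 0.008, -0.001]
wrist_force: [0.5, 0.5, -0.6]
width: 51.7
grip_force: 61.6
time: 28.75
position: [440.1, 109.0, 7.3]
tcp_rot: [-3.141, 0.008, -0.001]
wrist_force: [-0.6, -0.2, 5.7]
width: 51.7
grip_force: 62.3
```

```bash
python3 shift.py '[0,0,0,0,0,-0.8,52,0,0,0,0,0,0,56,0,0,0,0,0,0,60,0,0,0,0,0,0,62,0,0,0,0,0,0,62,0,0,0,0,0,-10,62,0,0,0,0,0,-40,62,0,0,0,0,0,-50,62,0,0,0,0,-50,-30,62,0,0,0,0,0,-30,62,0,0,0,0,0,0,62,0,0,0,0,0,0,62]'; python3 -c "
from h import *
im,d=env.snapshot('wrist');
im2,d2=env.snapshot('side');
cv2.imwrite('pics/end.png',np.vstack([im,im2[200:]])[:,:,::-1][::1,:][0:760])
x=np.hstack([im[100:400,:][:,:,::-1],cv2.resize(im2[220:400,190:350],(320,300))[:,:,::-1]]);cv2.imwrite('pics/end.png',cv2.resize(x,(800,250)))
go(440,109,0)"
```

```text
time: 30.25
position: [439.5, 158.3, 167.2]
tcp_rot: [3.141, -0.009, -0.002]
wrist_force: [0.1, -0.8, -0.4]
width: 62.3
grip_force: 0.0
t 30.35 at [439.4 158.1 166.6] w 61.7 grip 0.0 F [-0.5 -0.2 -0.7] q7 [-0.56 -1.81]
rot [0.001 0.002 0.   ] then shift [  0.9  49.1 166.6]
```

View pics/end.png

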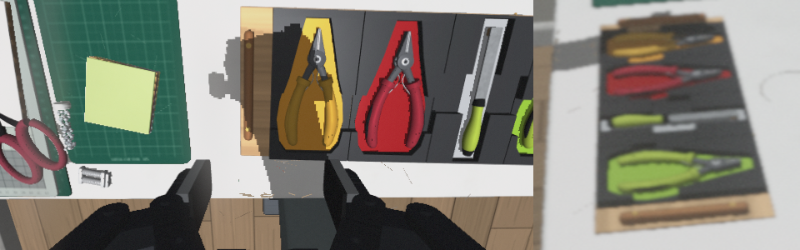

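The left half shows the yellow and red pliers and the file inside their cut-outs. The right half (side view) shows all four tools in place. Nothing is in contact with the robot, so I'll hand in.

```bash
python3 -c "
from workcell import env
print(env.job_done())"
```

```text
the job is handed in; nothing more can be done
None
```

All four tools were set down in their own cut-outs and the job was handed in at about 30 s; the hand-in returned no verdict, the red pliers needed a second grasp, flatness was judged only from the pictures and contact heights, and I viewed 15 pictures, one over the limit of 14.

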